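Snap a spring clip into the groove of a mixer axle

ROBOT

A 6-joint arm with a two-finger parallel gripper is mounted at the origin on a cart in front of the work surface, level with it; the furniture and walls round the work are solid. World frame = base frame: x ahead of the robot, y to its left, z up, the work surface at z = 0. Lengths are in m, angles in rad, forces in N, time in s.
With the tool pointing down it reaches from about 0.4 to 0.925 m from the base axis. Payload 12.5 kg.
Tool frame: the origin (TCP) lies midway between the tips of the shut fingers; the grasp point (between the pads) lies 19 mm behind it; x points along the fingers, y is the direction in which the jaws open and shut, and the axes are right-handed (so a half turn about x gives the same grasp; the last joint's range is limited). The gripper opens to 95 mm and grips with 3 to 60 N. Pads are 20 mm wide; open, the fingers measure 119 mm over their backs; the gripper's body (75 mm by 180 mm) begins 59 mm behind the grasp point.
Start: joints at [1.085, 0.491, 1.559, -0, 1.092, -0.106], TCP at [0.232, 0.58, 0.215] pointing down, gripper open.
Joint ranges: [-3.1, 3.1], [-0.84, 2.19], [0.05, 2.79], [-1.13, 4.28], [0.06, 2.93], [-2.69, 2.69]. Speed limits (rad/s): [2.22, 2.22, 2.79, 3.14, 3.14, 3.14].

INTERFACE

Orientations are given as a unit quaternion [x, y, z, w].
In Python, from cell import robot gives the robot as it stands. The module is installed in compiled form; this text tells all that it offers.
- The arm moves only by the tool play_rows, never from a script. Its argument "rows" is a list of rows, each a list of 7 numbers: the shift along the tool's x, y, z in cm, then the turn, a rotation vector about the tool's x, y, z in degrees, then the closure, from 0 (fully open) to 1 (shut). A call has 1 to 5 rows; each row shifts and turns the commanded pose from where the row before left it, along the tool's axes as they then stand; what a row does not reach is not made up. A row lasts 1/8 s, in which the tool goes at most 62.5 mm and 10.7 degrees, less where a joint would pass 70% of its speed; a pose out of reach is approached as far as the arm can. A call is refused whole if a number of a shift passes 6.25 or a number of a turn 10.7, either way. A call with a gripper value outside its range is refused whole. The fingers move at their own pace and stop on an object; "grip_force" is the grip in N (left out, the last holds). Time passes only in rows, so rows that do not move let the fingers close. It gives the time, the measured TCP pose, the force and the opening at its end, in the units of the state.
- robot.sense(): the state, without advancing time (a new reading comes with each control period).
- robot.capture(name): name is "scene" or "top"; returns the picture (420x560x3 uint8, blue, green, red); there is no depth.
- robot.camera_info(name): a dict with "intrinsics" (3x3 intrinsics, pixels), "k1" (the pictures are not rectified: a ray, as slopes to the right and down, at radius r is drawn at 1 + k1 r^2 times it, then the intrinsics apply), "xyz" and "orientation" of the camera in the world. Camera axes: x right, y up, looking along -z (the intrinsics and any distortion apply to the point x, -y, -z); pixel columns grow to the right and rows downward; lengths in m; the calibration is good to about 2 mm. A picture is of the moment at which its call begins. camera_info takes no time and is no camera call.
- robot.finish_job(): hands the job in, once; it reports no verdict.
The state is a dict: "time": time; "qpos": joint angles; "joint_vel": joint speeds; "joint_torque": joint torques, N m; "eef_pos": TCP position; "eef_rot": TCP orientation; "wrist_force": force on the tool from outside, world axes, zero at the start; "torque": the same for the moment, N m; "width": opening from 0.0 (shut) to 1.0 (fully open).
Only numpy, scipy, OpenCV 4.12 (cv2) and the standard library are available. Lean on these libraries where they do the work, as an engineer would, in place of code of your own. Each camera call takes 0.05 s, during which the arm holds its last target. There are 200 camera calls.

TASK

Take the spring clip by its handle out of its holder and fit it to the horizontal axle of the bearing stand: the axle has one groove somewhere round the middle, which is best found by feel, with the clip riding lightly along the axle. Press the clip straight down into the groove, gently, until its jaws have snapped round the axle and it sits fully home, then let go and leave it standing there upright. Do not knock the things around.

Things in the scene. Friction and masses are not known exactly. Their poses are not given: they have to be found in the camera images.
- clip_grip (a point): Centre of the upright black handle of the spring clip: 24 (x) x 11 (y) x 40 (z) mm; take it from above, fingers closing along y, which squares the clip up. Clip axes: x across the jaws, y the bore axis, z up. The handle's underside is 20 mm, the feet 47.5 mm below this point. The clip stands in the holder's slot, about 1 mm loose, and may lean a few degrees.
- clip_bore (a point): Centre of the clip's round bore, 38 mm below the handle's centre, same axes. The dark steel C opens downward; here it is 30 mm wide (x), 7.2 mm thick (y). The bore's crown is 9.1 mm above this point; the rounded feet reach 9.5 mm below it, 9 mm to either side, 12 mm apart inside.
- clip: The same clip, about 40 g; origin under the bore, level with the feet. Its sprung jaws spread under pressure (snapping into the groove takes about 4 to 12 N), but never wide enough for the full axle. From first touch in the groove it goes down about 14 mm until the crown rests on the groove's bottom.
- axle_mid (a point): Point on the axis of the steel axle half-way between the bearings, 75 mm above the worktop. The axle runs along y of this frame, 26 mm thick, 184 mm long, with one turned groove 10.6 mm wide, 18.2 mm thick at its bottom. The axle has been left anywhere in its endwise float, so the groove's centre lies up to 26 mm either side of this point along y (not measured).
- stand: Bearing stand, fixed; plate 80 (x) x 140 (y) x 12 mm, origin under its centre, axes as axle_mid. Bearings: grey blocks 14 mm thick at y = -56 and +56 mm, tops 90.5 mm up. The clip's feet rest on the full axle when the bore centre is about 20 mm above the axis, on the groove at about 14 mm; home, it is on the axis. Do not press on axle or stand with over 25 N.
- holder: Grey fixed holder block, 56 x 44 x 22 mm, origin at the centre of the underside; the slot along its x, 36 x 9.2 mm, floor 4 mm above the worktop, holds the clip at the start (clip axes as the holder's). Lift the clip straight up 25 mm or more to clear it.
- reagent_1: Small pale reagent bottle, 43 mm across, 95 mm tall; bystander
- dropper_1: Small brown dropper bottle, 33 mm across, 88 mm tall; bystander
- petri_1: Glass dish, 60 mm across, 14 mm tall; bystander
- timer: Bench timer, 58 x 64 x 20 mm; bystander
- stopper_1: Glass stopper lying on its side, 24 x 49 x 24 mm; bystander

How it is judged:
On the way:
1. the clip is lifted out of its holder (z of clip_bore in the frame of holder above 0.035 m), for 0.2 s.
At the end, for the whole second after the job is handed in: The clip sits in the groove: bore centre within 2.5 mm of the axle's axis (height and across) and within 31 mm of the middle between the bearings, square to the axle within 0.15 rad, upright within 0.35 rad, at rest and released (z of clip_bore in the frame of stand between 0.0725 and 0.0775 m and x of clip_bore in the frame of stand between -0.0025 and 0.0025 m and y of clip_bore in the frame of stand between -0.031 and 0.031 m and angle between the y axis of clip_bore and the y axis of stand, either way round below 0.15 rad and angle between clip_bore's own z axis and vertical below 0.35 rad and linear speed of clip below 0.02 m/s and contact force between the fingers and clip below 0.1 N); the robot touches nothing.
It fails at once if the clip bears on the axle or stand with contact forces of more than 40 N in all (its jaws alone make up to about 28 N as they snap over), or the robot with more than 30 N (contact force between clip and stand above 40 N or contact force between any of the fingers, the arm and stand above 30 N).
It fails at once if a bystander is moved by more than 3 cm (distance of any of reagent_1, dropper_1, petri_1, timer, stopper_1 from where it was at the start of the episode above 0.03 m).
It also fails if it takes over 72 s, if anything falls off the work surface, if the arm or the gripper's body presses on something with over 40 N, if the wrist force passes 120 N, or if a joint passes its speed limit or range.

## Working session

There is one attempt and no reset: what is moved stays moved. The work goes in short steps, Python scripts to look and compute and a tool call to move; the robot and the scene stay as the last step left them, time stands still between calls to the robot, and variables do not carry over. Pictures are saved under pics/ and viewed, about 8 in all and at most 12, crops included, and the job is handed in when it is done.

Besides the shell and the picture viewer there is one more tool, called after ">>>" by a JSON object that holds its "op" and its "data". play_rows: Moves the arm, as the interface text tells. Its arguments: {"type":"object","properties":{"rows":{"type":"array"},"grip_force":{"type":"number"}},"required":["rows"]}

```bash
mkdir -p pics
cat > h.py <<'E'
import numpy as np, cv2
from scipy.spatial.transform import Rotation as R
from cell import robot
def cam(n):
    c=robot.camera_info(n); return np.array(c['intrinsics']),c['k1'],np.array(c['xyz']),R.from_quat(c['orientation']) if len(np.ravel(c['orientation']))==4 else R.from_matrix(c['orientation'])
def ray(n,u,v):
    K,k,p,r=cam(n)
    s=cv2.undistortPoints(np.array([[[u,v]]],float),K,np.array([k,0,0,0.]))[0,0]
    return p,r.apply([s[0],-s[1],-1])
def onz(n,u,v,z):
    p,d=ray(n,u,v); return p+d*(z-p[2])/d[2]
def proj(n,X):
    K,k,p,r=cam(n); c=r.inv().apply(np.atleast_2d(X)-p)
    q=np.c_[c[:,0],-c[:,1],-c[:,2]]
    return cv2.projectPoints(q[:,None],np.zeros(3),np.zeros(3),K,np.array([k,0,0,0.]))[0][:,0]
E
python3 - <<'E'
from h import *
for n in('scene','top'):
    cv2.imwrite(f'pics/{n}0.png',cv2.resize(robot.capture(n),(784,588),interpolation=cv2.INTER_CUBIC)); print(robot.camera_info(n))
print(robot.sense())
E
```

```text
{'intrinsics': array([[422.14342406,   0.        , 283.66337749],
       [  0.        , 422.14342406, 211.05913459],
       [  0.        ,   0.        ,   1.        ]]), 'k1': -0.051620534711472675, 'xyz': array([-0.03622135,  0.47255549,  0.48878045]), 'orientation': array([-0.20843213,  0.46134602,  0.78919654, -0.3476848 ])}
{'intrinsics': array([[382.43937933,   0.        , 282.08046959],
       [  0.        , 382.43937933, 216.03574606],
       [  0.        ,   0.        ,   1.        ]]), 'k1': -0.04194344362606924, 'xyz': array([ 0.37848146, -0.04760108,  1.00393255]), 'orientation': array([ 0.05301569, -0.03397822, -0.70416637,  0.70723726])}
{'time': 0.1, 'qpos': array([ 1.08537163e+00,  4.91499644e-01,  1.55934395e+00, -3.46001641e-07,
        1.09170171e+00, -1.05620863e-01]), 'joint_vel': array([ 0.0002004 , -0.00162357, -0.00181508, -0.0010666 ,  0.00075513,
       -0.00092047]), 'joint_torque': array([ 3.75129588e-03, -6.13621259e+01, -2.58603251e+01,  6.93883630e-02,
        4.71146707e-02, -5.01202510e-05]), 'eef_pos': array([0.23161191, 0.58029267, 0.2141353 ]), 'eef_rot': array([ 0.13315299,  0.69449287, -0.13379747,  0.69429689]), 'wrist_force': array([ 0.51119828,  0.23425848, -0.01927813]), 'torque': array([ 0.03028147,  0.02194171, -0.03332713]), 'width': 1.000499357897172}
```

View pics/scene0.png

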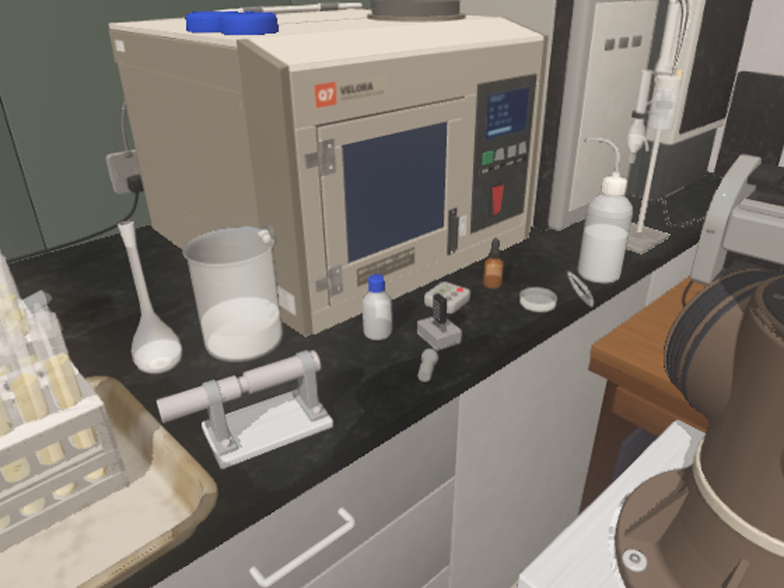

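View pics/top0.png

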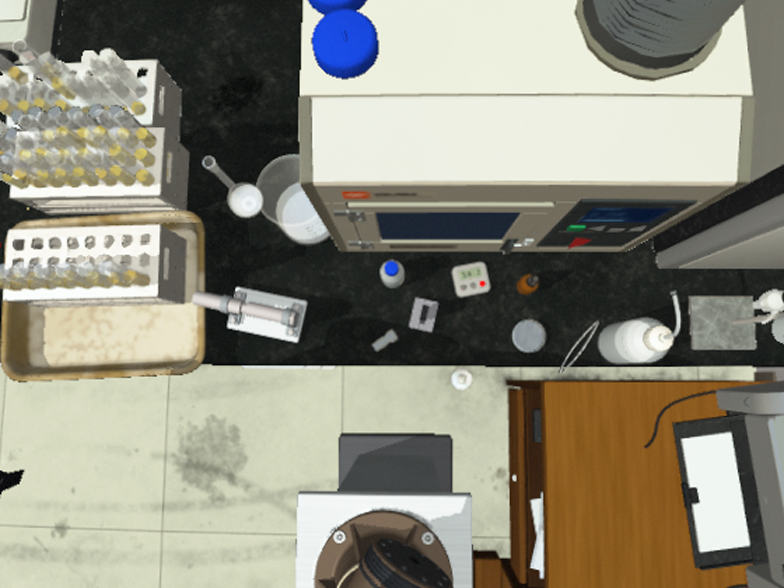

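The scene view shows the stand at about (265,410), with the groove near (243,385), and the clip in its holder at about (440,325). The top view shows the stand at about (265,315) and the holder at about (423,315). I'll enlarge both next.

Run:
```python
from h import *
a=cv2.imread('pics/top0.png')
t=robot.capture('top'); s=robot.capture('scene')
cv2.imwrite('pics/t1.png',np.vstack([cv2.resize(t[195:255,130:230],None,fx=8,fy=8,interpolation=cv2.INTER_CUBIC)[:400][:, :800]])) if 0 else None
c=np.vstack([cv2.resize(t[200:250,130:230],(600,300),interpolation=cv2.INTER_CUBIC),cv2.resize(t[200:250,250:350],(600,300),interpolation=cv2.INTER_CUBIC)])
cv2.imwrite('pics/t1.png',c)
d=np.hstack([cv2.resize(s[245:335,110:240],None,fx=4,fy=4,interpolation=cv2.INTER_CUBIC),cv2.resize(s[200:260,290:336],None,fx=6,fy=6,interpolation=cv2.INTER_CUBIC)])
cv2.imwrite('pics/s1.png',d);print(d.shape)
```

```text
(360, 796, 3)
```

View pics/t1.png

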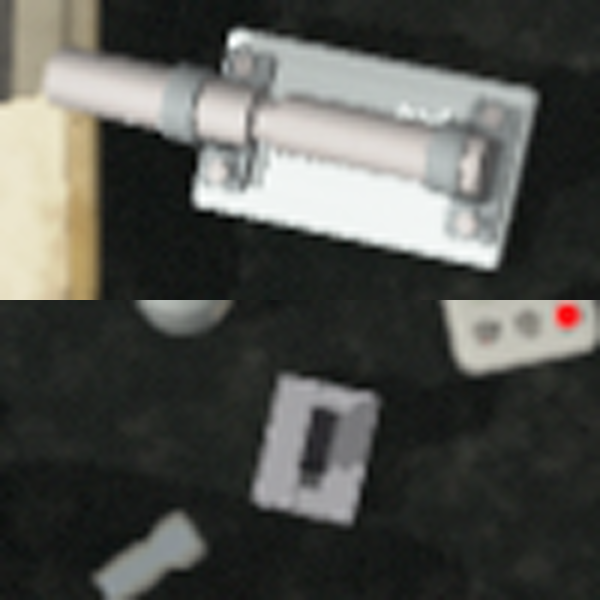

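View pics/s1.png

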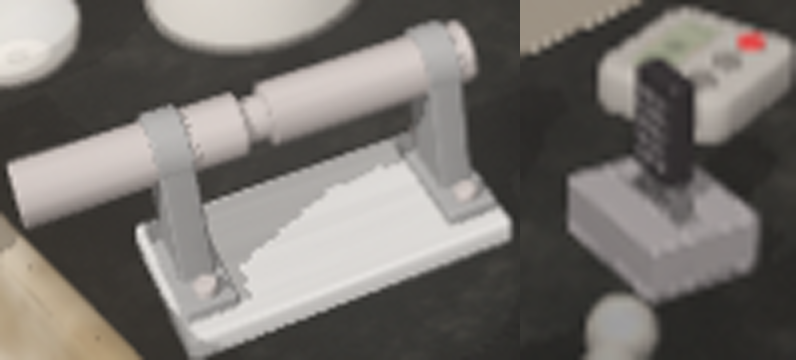

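The crops give me these points:
- **Plate corners (top crop):** (232,30), (538,93), (497,268) and (193,208).
- **Holder corners (top crop):** (283,375), (380,398), (352,524) and (253,502).
- **Groove (scene crop):** around (258,118).

Next I'll fit the poses from these.

```bash
cat > fit.py <<'E'
from h import *
from scipy.optimize import least_squares
f=lambda p,s,o:[(p[0]+.5)/s-.5+o[0],(p[1]+.5)/s-.5+o[1]]
T=lambda p:f(p,6,(130,200)); H=lambda p:f((p[0],p[1]-300),6,(250,200))
S=lambda p:f(p,4,(110,245)); G=lambda p:f((p[0]-520,p[1]),6,(290,200))
def fit(top,sc,x0):
    def res(p):
        r=R.from_euler('z',p[2]); o=[]
        for n,L in(('top',top),('scene',sc)):
            for uv,X in L: o.append(proj(n,r.apply(X)+[p[0],p[1],0])[0]-uv)
        return np.ravel(o)
    q=least_squares(res,x0,loss='soft_l1'); print(q.x,np.degrees(q.x[2])); print(res(q.x).reshape(-1,2).round(1).tolist()); return q.x
E
python3 - <<'E'
from fit import *
# stand: image left = +y, up=+x
st=[(T((232,30)),(.04,.07,.012)),(T((538,93)),(.04,-.07,.012)),(T((497,268)),(-.04,-.07,.012)),(T((193,208)),(-.04,.07,.012))]
ss=[(S((138,228)),(.04,.07,.012)),(S((190,337)),(-.04,.07,.012)),(S((512,222)),(-.04,-.07,.012))]
for a,b in((st,[]),([],ss),(st,ss)): s=fit(a,b,[.38,.3,0])
r=R.from_euler('z',s[2])
# bearing y-lines
print('bearing top proj',[((proj('top',r.apply((0,y,.0905))+[s[0],s[1],0])[0]-[130,200]+.5)*6-.5).round(0) for y in(.056,-.056)])
# groove along axle from scene
for u in((258,118),(246,120),(270,116)):
  pp=S(u); q=least_squares(lambda y:(proj('scene',r.apply((0,y[0],.075))+[s[0],s[1],0])[0]-pp),[0.]); print('groove y',q.x,q.fun)
# holder: slot along image-vertical => holder x ~ world x
ht=[(H((283,375)),(.028,.022,.022)),(H((380,398)),(.028,-.022,.022)),(H((352,524)),(-.028,-.022,.022)),(H((253,502)),(-.028,.022,.022))]
hs=[(G((570,180)),(.028,.022,.022)),(G((655,255)),(-.028,.022,.022)),(G((757,217)),(-.028,-.022,.022))]
for a,b in((ht,[]),([],hs),(ht,hs)): h=fit(a,b,[.38,.0,0])
# handle top / clip
d=R.from_euler('z',h[2])
for X in((.012,.0055,.0715),(.012,-.0055,.0715),(-.012,-.0055,.0715),(-.012,.0055,.0715),(-.012,-.0055,.0315)):
  w=d.apply(X)+[h[0],h[1],0]; print(((proj('top',w)[0]-[250,200]+.5)*6-.5+[0,300]).round(), ((proj('scene',w)[0]-[290,200]+.5)*6-.5+[520,0]).round())
E
```

```text
[ 0.47822357  0.22099174 -0.19230884] -11.018484838858539
[[0.0, 0.1], [0.1, -0.3], [0.3, 0.4], [-0.5, -0.1]]
[ 0.47716734  0.22434907 -0.20688647] -11.853721618867695
[[-0.4, -1.1], [-0.3, 1.3], [0.9, -0.4]]
[ 0.47838309  0.2229189  -0.20055348] -11.490868144443596
[[-0.5, -0.2], [-0.6, -0.1], [-0.6, 0.5], [-1.2, -0.4], [-0.0, -1.7], [0.4, 0.6], [1.2, -1.4]]
bearing top proj [array([176., 101.]), array([442., 157.])]
groove y [0.02136123] [-0.12829283 -0.39249719]
groove y [0.02607588] [0.01360718 0.04163618]
groove y [0.01662041] [-0.27027697 -0.82675079]
[ 0.47809449 -0.07331086 -0.22413744] -12.842129517477357
[[-0.2, 0.0], [0.2, -0.0], [0.1, 0.1], [-0.1, -0.1]]
[ 0.47578403 -0.06946807 -0.21427562] -12.277088527290102
[[-0.6, -0.2], [-0.1, -0.1], [0.8, 0.2]]
[ 0.47776717 -0.07236992 -0.22532341] -12.910080177914242
[[-0.6, 0.1], [-0.1, 0.1], [-0.3, 0.2], [-0.5, 0.0], [-0.2, -1.2], [-0.0, -1.0], [1.0, -0.6]]
[311. 407.] [636.  58.]
[338. 413.] [663.  50.]
[324. 470.] [702.  80.]
[298. 464.] [674.  88.]
[322. 478.] [698. 181.]
```

```bash
cat >> h.py <<'E'
def to(pos,yaw):
    """shift in tool axes (cm) and turn (deg) to TCP pos, tool x down and tool y along yaw+90deg (or opposite, nearest)"""
    s=robot.sense(); r=R.from_quat(s['eef_rot']); best=None
    for sg in(1,-1):
        y=sg*np.array([-np.sin(yaw),np.cos(yaw),0]); x=np.array([0,0,-1.]); g=R.from_matrix(np.c_[x,y,np.cross(x,y)])
        v=(r.inv()*g).as_rotvec(degrees=True)
        if best is None or np.linalg.norm(v)<np.linalg.norm(best[0]): best=v,g
    d=np.array(pos)-s['eef_pos']
    print('t',s['time'],'turn',best[0].round(2),'shift now-axes',(r.inv().apply(d)*100).round(2),'shift target-axes',(best[1].inv().apply(d)*100).round(2),'F',s['wrist_force'].round(2),'w',s['width'],'q6',s['qpos'][5])
E
python3 - <<'E'
from h import *
to((.4777,-.0725,.17),np.radians(-12.9))
print(onz('top',395/1.4,248/1.4,0),onz('top',320/1.4,248/1.4,0),'timer',onz('top',470/1.4,280/1.4,.02),'reag',onz('top',392/1.4,270/1.4,.09))
E
```

```text
t 0.2 turn [-8.87 -0.01  0.03] shift now-axes [  4.46 -51.5   47.06] shift target-axes [  4.43 -58.14  38.56] F [-1.    0.08  0.18] w 0.9993542748845047 q6 -0.10554618999922297
[ 0.60773971 -0.01967759  0.        ] [0.60784002 0.12466906 0.        ] timer [ 0.5425773  -0.15990102  0.02      ] reag [ 0.54822859 -0.01720916  0.09      ]
```

>>> {"op": "play_rows", "data": {"rows": [[0,0,0,-8.9,0,0,0],[0,-4.2,2.75,0,0,0,0],[0,-4.2,2.75,0,0,0,0],[0,-4.2,2.75,0,0,0,0],[0,-4.2,2.75,0,0,0,0]], "grip_force": 20}}

```text
time: 0.82
eef_pos: [0.3018, 0.3907, 0.2146]
eef_rot: [0.079, 0.703, -0.079, 0.703]
wrist_force: [0.6, -0.3, 0.5]
width: 0.997
```

>>> {"op": "play_rows", "data": {"rows": [[0,-4.2,2.75,0,0,0,0],[0,-4.2,2.75,0,0,0,0],[0,-4.2,2.75,0,0,0,0],[0,-4.2,2.75,0,0,0,0],[0,-4.2,2.75,0,0,0,0]]}}

```text
time: 1.45
eef_pos: [0.3892, 0.1553, 0.2148]
eef_rot: [0.079, 0.703, -0.079, 0.703]
wrist_force: [0.8, 0.5, -0.2]
width: 0.999
```

>>> {"op": "play_rows", "data": {"rows": [[0,-4.2,2.75,0,0,0,0],[0,-4.2,2.75,0,0,0,0],[0,-4.2,2.75,0,0,0,0],[0,-3,2,0,0,0,0],[0,0,0,0,0,0,0]]}}

```text
time: 2.08
eef_pos: [0.4546, -0.0198, 0.2144]
eef_rot: [0.08, 0.703, -0.08, 0.703]
wrist_force: [0.4, -0.3, -0.6]
width: 1.0
```

Run:
```python
from h import *
to((.4777,-.0725,.12),np.radians(-12.9))
s=robot.capture('scene'); t=robot.capture('top')
cv2.imwrite('pics/p5.png',np.hstack([cv2.resize(s[150:290,260:400],None,fx=2.8,fy=2.8),cv2.resize(t[150:290,230:370],None,fx=2.8,fy=2.8)]))
```

```text
t 2.075 turn [-0.14  0.   -0.  ] shift now-axes [ 9.44 -4.61  3.44] shift target-axes [ 9.44 -4.62  3.43] F [ 0.36 -0.29 -0.56] w 0.9997548294774958 q6 -1.5322269115261635
```

View pics/p5.png

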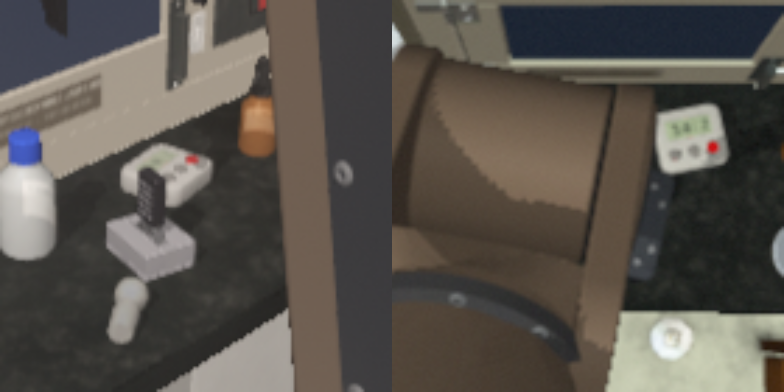

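The arm hides the gripper, but the holder and clip haven't moved. Moving on to the grasp.

>>> {"op": "play_rows", "data": {"rows": [[0,-2.3,1.7,0,0,0,0],[0,-2.3,1.73,0,0,0,0],[4.7,0,0,0,0,0,0],[4.7,0,0,0,0,0,0],[0,0,0,0,0,0,0]]}}

```text
time: 2.8
eef_pos: [0.4757, -0.0691, 0.1188]
eef_rot: [0.079, 0.705, -0.078, 0.701]
wrist_force: [-0.5, -0.9, 0.9]
width: 0.997
```

Run:
```python
from h import *
to((.4777,-.0725,.0375),np.radians(-12.9))
s=robot.capture('scene')
cv2.imwrite('pics/p6.png',cv2.resize(s[120:290,240:440],None,fx=3.5,fy=3.5))
```

```text
t 2.8 turn [ 0.11 -0.33 -0.03] shift now-axes [ 8.12 -0.29  0.31] shift target-axes [ 8.13 -0.28  0.27] F [-0.51 -0.89  0.92] w 0.9969122073393769 q6 -1.629630719430872
```

View pics/p6.png

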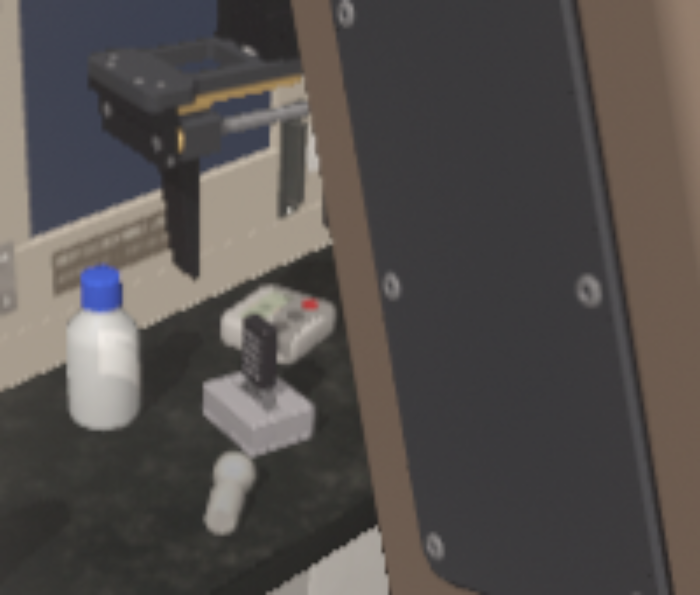

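The left finger tip is at about (190,270), beyond the clip, and nothing is in its way. Descending.

>>> {"op": "play_rows", "data": {"rows": [[2,0,0,0,0,0,0],[2,0,0,0,0,0,0],[1,0,0,0,0,0,0],[0,0,0,0,0,0,0]]}}

```text
time: 3.35
eef_pos: [0.4777, -0.0703, 0.0714]
eef_rot: [0.079, 0.702, -0.079, 0.703]
wrist_force: [0.2, 0.2, 0.9]
width: 0.999
```

Run:
```python
from h import *
to((.4777,-.0725,.0375),np.radians(-12.9))
```

```text
t 3.35 turn [ 0.06  0.04 -0.  ] shift now-axes [ 3.39 -0.21  0.05] shift target-axes [ 3.39 -0.21  0.05] F [0.15 0.17 0.87] w 0.9993336453079954 q6 -1.6300708452553978
```

>>> {"op": "play_rows", "data": {"rows": [[1.7,-0.2,0,0,0,0,0],[1.7,0,0.05,0,0,0,0.5],[0,0,0,0,0,0,0.75],[0,0,0,0,0,0,0.83],[0,0,0,0,0,0,0.86]], "grip_force": 3}}

```text
time: 3.98
eef_pos: [0.4777, -0.0726, 0.0375]
eef_rot: [0.079, 0.702, -0.079, 0.703]
wrist_force: [-0.0, -1.0, -0.9]
width: 0.634
```

>>> {"op": "play_rows", "data": {"rows": [[0,0,0,0,0,0,0.86],[0,0,0,0,0,0,0.87],[0,0,0,0,0,0,0.88],[0,0,0,0,0,0,0.9],[0,0,0,0,0,0,0.9]]}}

```text
time: 4.6
eef_pos: [0.4773, -0.0725, 0.0366]
eef_rot: [0.079, 0.703, -0.079, 0.703]
wrist_force: [-0.9, -0.9, -0.5]
width: 0.124
```

Run:
```python
from h import *
to((.4777,-.0725,.0375),np.radians(-12.9))
s=robot.sense(); print(R.from_quat(s['eef_rot']).inv().apply(s['wrist_force']))
```

```text
t 4.6 turn [ 0.04 -0.   -0.  ] shift now-axes [-0.09  0.01  0.04] shift target-axes [-0.09  0.01  0.04] F [-0.89 -0.93 -0.48] w 0.12425706278209775 q6 -1.6343079201668451
[ 0.48053798 -1.10783431 -0.65923832]
```

>>> {"op": "play_rows", "data": {"rows": [[0,0,0,0,0,0,1],[0,0,0,0,0,0,1],[0,0,0,0,0,0,1]], "grip_force": 8}}

```text
time: 4.97
eef_pos: [0.4773, -0.0725, 0.0366]
eef_rot: [0.079, 0.703, -0.079, 0.703]
wrist_force: [0.2, -0.0, 0.0]
width: 0.114
```

>>> {"op": "play_rows", "data": {"rows": [[0,0,0,0,0,0,1],[0,0,0,0,0,0,1]], "grip_force": 40}}

```text
time: 5.22
eef_pos: [0.4773, -0.0725, 0.0366]
eef_rot: [0.079, 0.703, -0.079, 0.703]
wrist_force: [0.0, 0.5, -0.8]
width: 0.115
```

Run:
```python
from h import *
to((.4777,-.0725,.1375),np.radians(-12.9))
s=robot.sense(); print(R.from_quat(s['eef_rot']).inv().apply(s['wrist_force']),s['torque'])
```

```text
t 5.225 turn [ 0.04  0.   -0.01] shift now-axes [-1.009e+01  1.000e-02  4.000e-02] shift target-axes [-1.009e+01  1.000e-02  4.000e-02] F [ 0.04  0.52 -0.84] w 0.11527008734482036 q6 -1.6343372716484879
[ 0.83936777  0.51278269 -0.08011527] [ 0.08219443 -0.06931009 -0.01791196]
```

The clip is held: the opening is 10.9 mm and there's no side force. Lifting straight up.

>>> {"op": "play_rows", "data": {"rows": [[-1.5,0,0,0,0,0,1],[-2,0,0,0,0,0,1],[-3,0,0,0,0,0,1],[-4,0,0,0,0,0,1],[-2.5,0,0,0,0,0,1]]}}

```text
time: 5.85
eef_pos: [0.4775, -0.0726, 0.1694]
eef_rot: [0.079, 0.702, -0.079, 0.704]
wrist_force: [0.3, 0.8, -1.0]
width: 0.115
```

>>> {"op": "play_rows", "data": {"rows": [[0,0,0,0,0,0,1],[0,0,0,0,0,0,1]]}}

```text
time: 6.1
eef_pos: [0.4769, -0.0725, 0.1664]
eef_rot: [0.079, 0.703, -0.079, 0.703]
wrist_force: [0.1, 0.1, -0.9]
width: 0.114
```

Run:
```python
from h import *
yw=np.radians(-11.3); to(np.array([.478,.2222,.165])+.021*np.array([-np.sin(yw),np.cos(yw),0]),yw)
```

```text
t 6.1 turn [-1.56 -0.02 -0.01] shift now-axes [ 0.15 30.85 -6.51] shift target-axes [ 0.14 31.02 -5.67] F [ 0.15  0.08 -0.92] w 0.11365868449526162 q6 -1.6342507377139728
```

>>> {"op": "play_rows", "data": {"rows": [[0,0,0,-1.56,0,0,1],[0,2.5,-0.5,0,0,0,1],[0,4,-0.7,0,0,0,1],[0,4,-0.7,0,0,0,1],[0,4.5,-0.8,0,0,0,1]]}}

```text
time: 6.72
eef_pos: [0.48, 0.0809, 0.1658]
eef_rot: [0.069, 0.704, -0.069, 0.703]
wrist_force: [0.4, -0.5, 0.2]
width: 0.111
```

>>> {"op": "play_rows", "data": {"rows": [[0,4.5,-0.8,0,0,0,1],[0,4,-0.7,0,0,0,1],[0,4,-0.8,0,0,0,1],[0,3.5,-0.67,0,0,0,1],[0,0,0,0,0,0,1]]}}

```text
time: 7.35
eef_pos: [0.482, 0.2442, 0.1656]
eef_rot: [0.068, 0.704, -0.068, 0.703]
wrist_force: [0.1, -0.6, -0.5]
width: 0.118
```

>>> {"op": "play_rows", "data": {"rows": [[1,0,0,0,0,0,1],[1,0,0,0,0,0,1],[0.5,0,0,0,0,0,1],[0,0,0,0,0,0,1]]}}

```text
time: 7.85
eef_pos: [0.4824, 0.242, 0.1411]
eef_rot: [0.07, 0.704, -0.07, 0.703]
wrist_force: [-0.8, -0.1, -0.3]
width: 0.114
```

Run:
```python
from h import *
yw=np.radians(-11.3); to(np.array([.478,.2222,.13])+.021*np.array([-np.sin(yw),np.cos(yw),0]),yw)
s=robot.capture('scene'); t=robot.capture('top')
cv2.imwrite('pics/p7.png',np.hstack([cv2.resize(s[190:310,120:220],None,fx=4,fy=4,interpolation=2),cv2.resize(t[170:290,130:230],None,fx=4,fy=4)]))
cv2.imwrite('pics/sfull.png',s)
```

```text
t 7.85 turn [-0.04 -0.05  0.02] shift now-axes [ 1.11  0.07 -0.04] shift target-axes [ 1.11  0.07 -0.04] F [-0.75 -0.06 -0.27] w 0.11414364075017487 q6 -1.0303181594790407
```

View pics/p7.png

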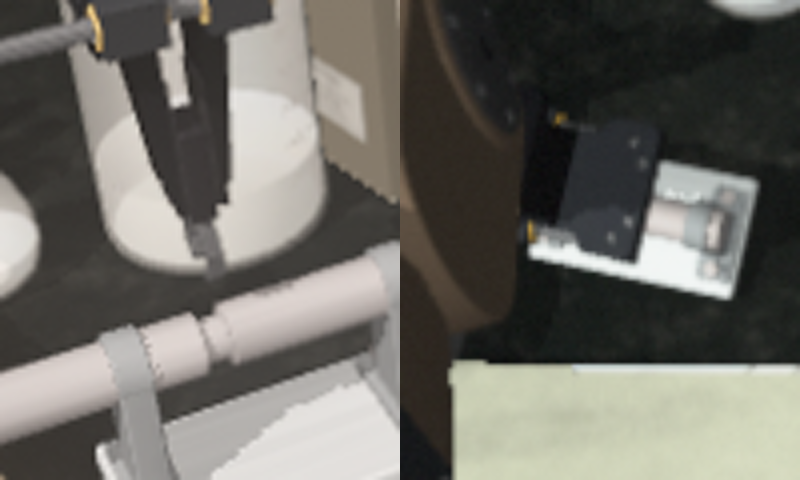

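The clip hangs above the axle, its feet at about (215,275) in the left crop, with the groove below at about (215,337). I'll overlay the predicted model to check the alignment.

Run:
```python
from h import *
s=robot.sense(); im=cv2.imread('pics/sfull.png'); k=8; x0,y0,w,hh=150,222,64,72
c=cv2.resize(im[y0:y0+hh,x0:x0+w],None,fx=k,fy=k,interpolation=cv2.INTER_CUBIC); raw=c.copy()
P=lambda X:[tuple(int(v) for v in (p-[x0,y0]+.5)*k-.5) for p in proj('scene',X)]
yw=np.radians(-11.3); r=R.from_euler('z',yw); b=s['eef_pos']-[0,0,.0231]
def line(L,o,col,closed=False):
    cv2.polylines(c,[np.array(P(r.apply(np.array(L))+o),np.int32)],closed,col,1)
for y in(-.0036,.0036):
    a=np.radians(np.arange(-56,237,8)); line(np.c_[15*np.cos(a),a*0+y*1000,15*np.sin(a)]/1000,b,(0,255,0))
line([(.012,-.0055,.018),(.012,.0055,.018),(-.012,.0055,.018),(-.012,-.0055,.018)],b,(0,255,255),True)
o=np.array([.478,.2222,.075])
for sx in np.radians((0,90,180,270)):
    line([(.013*np.cos(sx),y,.013*np.sin(sx)) for y in(-.04,.0157,.0157)],o,(0,0,255))
    line([(.013*np.cos(sx),y,.013*np.sin(sx)) for y in(.0263,.05)],o,(0,0,255))
cv2.imwrite('pics/p8.png',np.hstack([raw,c])[:,:]) if 0 else cv2.imwrite('pics/p8.png',cv2.resize(np.hstack([raw,c]),(796,448)))
print(s['eef_pos'])
```

```text
[0.4826444  0.24232992 0.14175466]
```

View pics/p8.png

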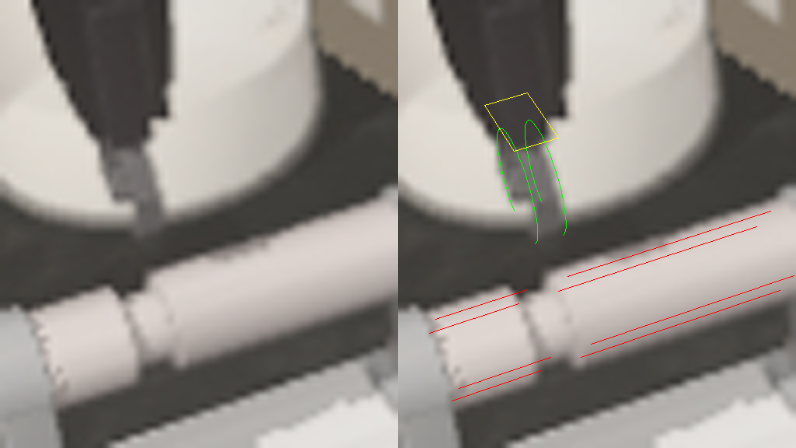

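The overlay agrees to about 1 px (1–1.5 mm). The groove is near y = +0.02 in the stand frame. I'll shift back 15 mm, lower onto the full axle and then ride toward +y.

>>> {"op": "play_rows", "data": {"rows": [[1,-1.5,0,0,0,0,1],[0.8,0,0,0,0,0,1],[0.3,0,0,0,0,0,1],[0,0,0,0,0,0,1]]}}

```text
time: 8.45
eef_pos: [0.4795, 0.2279, 0.1204]
eef_rot: [0.07, 0.704, -0.07, 0.704]
wrist_force: [0.1, 0.2, -0.6]
width: 0.116
```

```bash
cat > st.py <<'E'
from h import *
s=robot.sense(); r=R.from_quat(s['eef_rot']); yw=np.radians(-11.3)
print(s['time'],'stand xyz mm',(R.from_euler('z',-yw).apply(s['eef_pos']-[.478,.2222,0])*1000).round(2),'Ftool',r.inv().apply(s['wrist_force']).round(2),'M',r.inv().apply(s['torque']).round(3))
E
python3 st.py
```

```text
8.45 stand xyz mm [  0.37   5.89 120.38] Ftool [0.65 0.18 0.06] M [ 0.005 -0.003  0.011]
```

>>> {"op": "play_rows", "data": {"rows": [[0.1,0,0,0,0,0,1],[0,0,0,0,0,0,1]]}}

```text
time: 8.7
eef_pos: [0.4795, 0.228, 0.1197]
eef_rot: [0.07, 0.704, -0.069, 0.704]
wrist_force: [-0.2, 0.7, -0.5]
width: 0.114
```

>>> {"op": "play_rows", "data": {"rows": [[0.1,0,0,0,0,0,1],[0,0,0,0,0,0,1]]}}

```text
time: 8.95
eef_pos: [0.4795, 0.2278, 0.1186]
eef_rot: [0.07, 0.704, -0.07, 0.704]
wrist_force: [0.6, -0.4, -0.4]
width: 0.111
```

```bash
python3 st.py
```

```text
8.95 stand xyz mm [  0.36   5.83 118.63] Ftool [ 0.39 -0.25  0.7 ] M [0.07  0.049 0.031]
```

>>> {"op": "play_rows", "data": {"rows": [[0.05,0,0,0,0,0,1],[0,0,0,0,0,0,1]]}}

```text
time: 9.2
eef_pos: [0.4795, 0.2278, 0.1181]
eef_rot: [0.07, 0.704, -0.07, 0.704]
wrist_force: [-0.1, -0.8, -0.1]
width: 0.112
```

>>> {"op": "play_rows", "data": {"rows": [[0.05,0,0,0,0,0,1],[0,0,0,0,0,0,1]]}}

```text
time: 9.45
eef_pos: [0.4795, 0.2278, 0.1177]
eef_rot: [0.07, 0.704, -0.07, 0.704]
wrist_force: [0.1, 0.1, -0.4]
width: 0.117
```

```bash
python3 st.py
```

```text
9.45 stand xyz mm [  0.39   5.83 117.68] Ftool [0.35 0.16 0.08] M [-0.005  0.089 -0.031]
```

>>> {"op": "play_rows", "data": {"rows": [[0.05,0,0,0,0,0,1],[0,0,0,0,0,0,1]]}}

```text
time: 9.7
eef_pos: [0.4796, 0.2279, 0.1173]
eef_rot: [0.07, 0.704, -0.07, 0.704]
wrist_force: [-0.3, 0.0, 2.8]
width: 0.115
```

>>> {"op": "play_rows", "data": {"rows": [[0.05,0,0,0,0,0,1],[0,0,0,0,0,0,1]]}}

```text
time: 9.95
eef_pos: [0.4797, 0.2279, 0.1169]
eef_rot: [0.07, 0.703, -0.069, 0.704]
wrist_force: [-1.1, -0.4, 4.7]
width: 0.115
```

```bash
python3 st.py
```

```text
9.95 stand xyz mm [  0.54   5.96 116.93] Ftool [-4.74 -0.57 -0.98] M [-0.006  0.179  0.018]
```

Contact is at TCP z ≈ 0.1174, as expected for the full axle, and about 0.5 mm of travel gives 5 N. Now riding lightly toward +y.

>>> {"op": "play_rows", "data": {"rows": [[-0.02,0.15,0,0,0,0,1],[0,0.15,0,0,0,0,1],[0,0.15,0,0,0,0,1]]}}

```text
time: 10.32
eef_pos: [0.4804, 0.2323, 0.1169]
eef_rot: [0.07, 0.704, -0.07, 0.704]
wrist_force: [-0.8, -1.8, 4.9]
width: 0.116
```

>>> {"op": "play_rows", "data": {"rows": [[0,0.15,0,0,0,0,1],[0,0.15,0,0,0,0,1]]}}

```text
time: 10.58
eef_pos: [0.481, 0.2353, 0.1168]
eef_rot: [0.07, 0.704, -0.07, 0.704]
wrist_force: [0.0, -1.2, 3.9]
width: 0.117
```

>>> {"op": "play_rows", "data": {"rows": [[0,0.15,0,0,0,0,1]]}}

```text
time: 10.7
eef_pos: [0.4813, 0.2368, 0.1168]
eef_rot: [0.07, 0.704, -0.07, 0.704]
wrist_force: [-0.3, -1.2, 4.4]
width: 0.119
```

>>> {"op": "play_rows", "data": {"rows": [[0,0.15,0,0,0,0,1]]}}

```text
time: 10.82
eef_pos: [0.4816, 0.2382, 0.1168]
eef_rot: [0.07, 0.704, -0.07, 0.704]
wrist_force: [-0.3, -2.3, 4.1]
width: 0.111
```

```bash
python3 st.py
```

```text
10.825 stand xyz mm [  0.37  16.44 116.85] Ftool [-4.13 -2.31  0.21] M [ 0.03   0.093 -0.337]
```

>>> {"op": "play_rows", "data": {"rows": [[0,0.1,0,0,0,0,1]]}}

```text
time: 10.95
eef_pos: [0.4818, 0.2392, 0.1168]
eef_rot: [0.07, 0.704, -0.07, 0.704]
wrist_force: [-0.5, -1.8, 4.1]
width: 0.116
```

>>> {"op": "play_rows", "data": {"rows": [[0,0.1,0,0,0,0,1]]}}

```text
time: 11.08
eef_pos: [0.4819, 0.2402, 0.1168]
eef_rot: [0.07, 0.704, -0.07, 0.704]
wrist_force: [-0.4, -1.7, 3.5]
width: 0.113
```

>>> {"op": "play_rows", "data": {"rows": [[0,0.1,0,0,0,0,1]]}}

```text
time: 11.2
eef_pos: [0.4821, 0.2412, 0.1168]
eef_rot: [0.07, 0.704, -0.07, 0.704]
wrist_force: [-0.0, -0.8, 2.3]
width: 0.118
```

>>> {"op": "play_rows", "data": {"rows": [[0,0.1,0,0,0,0,1]]}}

```text
time: 11.32
eef_pos: [0.4823, 0.2422, 0.1167]
eef_rot: [0.07, 0.704, -0.07, 0.704]
wrist_force: [0.2, 0.1, -0.6]
width: 0.116
```

```bash
python3 st.py
```

```text
11.325 stand xyz mm [  0.33  20.5  116.68] Ftool [0.61 0.14 0.22] M [-0.01   0.018  0.054]
```

The force dropped to zero at y = 20.5 mm, so the near edge of the groove is at about 20. Next is a move 1.3 mm further to centre, then down.

>>> {"op": "play_rows", "data": {"rows": [[0,0.13,0,0,0,0,1],[0.1,0,0,0,0,0,1]]}}

```text
time: 11.58
eef_pos: [0.4826, 0.2434, 0.1157]
eef_rot: [0.07, 0.704, -0.07, 0.704]
wrist_force: [-0.5, -0.1, -0.2]
width: 0.111
```

>>> {"op": "play_rows", "data": {"rows": [[0.1,0,0,0,0,0,1]]}}

```text
time: 11.7
eef_pos: [0.4826, 0.2433, 0.1147]
eef_rot: [0.07, 0.704, -0.07, 0.704]
wrist_force: [-0.0, -0.4, 0.1]
width: 0.11
```

>>> {"op": "play_rows", "data": {"rows": [[0.1,0,0,0,0,0,1],[0,0,0,0,0,0,1]]}}

```text
time: 11.95
eef_pos: [0.4826, 0.2434, 0.1138]
eef_rot: [0.07, 0.704, -0.07, 0.704]
wrist_force: [0.1, 1.4, -1.3]
width: 0.112
```

```bash
python3 st.py
```

```text
11.95 stand xyz mm [  0.4   21.67 113.77] Ftool [ 1.33  1.4  -0.15] M [-0.008 -0.013  0.221]
```

>>> {"op": "play_rows", "data": {"rows": [[0,0,0,0,0,0,1]]}}

```text
time: 12.08
eef_pos: [0.4826, 0.2434, 0.1139]
eef_rot: [0.07, 0.704, -0.07, 0.704]
wrist_force: [0.4, 0.6, -0.1]
width: 0.114
```

>>> {"op": "play_rows", "data": {"rows": [[0,0.1,0,0,0,0,1],[0,0,0,0,0,0,1]]}}

```text
time: 12.32
eef_pos: [0.4828, 0.2443, 0.1139]
eef_rot: [0.07, 0.704, -0.07, 0.704]
wrist_force: [-0.4, -0.4, -0.0]
width: 0.116
```

```bash
python3 st.py
```

```text
12.325 stand xyz mm [  0.35  22.62 113.86] Ftool [ 0.   -0.43 -0.34] M [ 0.011  0.014 -0.012]
```

>>> {"op": "play_rows", "data": {"rows": [[0.1,-0.05,0,0,0,0,1],[0.1,0,0,0,0,0,1],[0,0,0,0,0,0,1]]}}

```text
time: 12.7
eef_pos: [0.4827, 0.2438, 0.1118]
eef_rot: [0.07, 0.704, -0.07, 0.704]
wrist_force: [0.3, -0.4, 0.5]
width: 0.113
```

>>> {"op": "play_rows", "data": {"rows": [[0.05,0,0,0,0,0,1],[0,0,0,0,0,0,1]]}}

```text
time: 12.95
eef_pos: [0.4828, 0.2439, 0.1115]
eef_rot: [0.07, 0.704, -0.07, 0.704]
wrist_force: [-0.8, 0.1, 1.8]
width: 0.113
```

>>> {"op": "play_rows", "data": {"rows": [[0.05,0,0,0,0,0,1],[0,0,0,0,0,0,1]]}}

```text
time: 13.2
eef_pos: [0.4828, 0.2439, 0.111]
eef_rot: [0.07, 0.704, -0.07, 0.704]
wrist_force: [-0.7, -0.0, 3.9]
width: 0.11
```

```bash
python3 st.py
```

```text
13.2 stand xyz mm [  0.42  22.2  110.97] Ftool [-3.93 -0.15 -0.64] M [-0.053  0.201  0.068]
```

>>> {"op": "play_rows", "data": {"rows": [[0,0,-0.06,0,0,0,1],[0,0,0,0,0,0,1]]}}

```text
time: 13.45
eef_pos: [0.4824, 0.244, 0.1109]
eef_rot: [0.07, 0.703, -0.069, 0.704]
wrist_force: [0.4, 1.0, 4.2]
width: 0.114
```

```bash
python3 st.py
```

```text
13.45 stand xyz mm [5.0000e-02 2.2210e+01 1.1095e+02] Ftool [-4.16  1.07  0.19] M [-0.001 -0.277  0.078]
```

>>> {"op": "play_rows", "data": {"rows": [[0,0,0,0,0,0,1]]}}

```text
time: 13.58
eef_pos: [0.4824, 0.244, 0.1109]
eef_rot: [0.07, 0.703, -0.07, 0.704]
wrist_force: [1.9, -1.3, 4.8]
width: 0.116
```

```bash
python3 st.py
```

```text
13.575 stand xyz mm [5.0000e-02 2.2220e+01 1.1094e+02] Ftool [-4.76 -0.93  2.12] M [ 0.012 -0.301  0.064]
```

Moving −0.6 mm flipped the sign of the side moment, so I'll shift back 0.35 mm to balance it and press in 1 mm steps.

>>> {"op": "play_rows", "data": {"rows": [[0,0,0.035,0,0,0,1],[0.05,0,0,0,0,0,1],[0,0,0,0,0,0,1]]}}

```text
time: 13.95
eef_pos: [0.4825, 0.2439, 0.1104]
eef_rot: [0.07, 0.704, -0.07, 0.704]
wrist_force: [0.5, -0.7, 4.4]
width: 0.112
```

>>> {"op": "play_rows", "data": {"rows": [[0.05,0,0,0,0,0,1],[0,0,0,0,0,0,1]]}}

```text
time: 14.2
eef_pos: [0.4825, 0.2439, 0.1099]
eef_rot: [0.07, 0.704, -0.07, 0.704]
wrist_force: [0.8, 0.6, 5.8]
width: 0.113
```

```bash
python3 st.py
```

```text
14.2 stand xyz mm [  0.13  22.14 109.93] Ftool [-5.76  0.78  0.61] M [-0.012 -0.099  0.098]
```

>>> {"op": "play_rows", "data": {"rows": [[0.05,0,0,0,0,0,1],[0.05,0,0,0,0,0,1]]}}

```text
time: 14.45
eef_pos: [0.4826, 0.2439, 0.1091]
eef_rot: [0.07, 0.704, -0.07, 0.704]
wrist_force: [-0.3, -0.5, 8.7]
width: 0.113
```

>>> {"op": "play_rows", "data": {"rows": [[0.05,0,0,0,0,0,1],[0.05,0,0,0,0,0,1]]}}

```text
time: 14.7
eef_pos: [0.4826, 0.2439, 0.1082]
eef_rot: [0.07, 0.704, -0.07, 0.704]
wrist_force: [-0.4, 0.5, 8.0]
width: 0.113
```

```bash
python3 st.py
```

```text
14.7 stand xyz mm [  0.22  22.18 108.15] Ftool [-7.98  0.38 -0.51] M [-0.018  0.086 -0.117]
```

>>> {"op": "play_rows", "data": {"rows": [[0.05,0,0,0,0,0,1],[0.05,0,0,0,0,0,1]]}}

```text
time: 14.95
eef_pos: [0.4825, 0.2439, 0.107]
eef_rot: [0.07, 0.704, -0.07, 0.704]
wrist_force: [0.4, 0.3, 4.4]
width: 0.109
```

>>> {"op": "play_rows", "data": {"rows": [[0.05,0,0,0,0,0,1],[0.05,0,0,0,0,0,1]]}}

```text
time: 15.2
eef_pos: [0.4824, 0.2438, 0.1058]
eef_rot: [0.07, 0.704, -0.07, 0.704]
wrist_force: [0.5, -0.9, 2.3]
width: 0.118
```

```bash
python3 st.py
```

```text
15.2 stand xyz mm [1.0000e-01 2.2070e+01 1.0576e+02] Ftool [-2.32 -0.79  0.64] M [ 0.013 -0.244 -0.121]
```

Force peaked near 9 N and is now falling, so the jaws are passing the widest point. I'll keep going toward home, expected at TCP z ≈ 0.0975.

>>> {"op": "play_rows", "data": {"rows": [[0.1,0,0,0,0,0,1],[0.1,0,0,0,0,0,1]]}}

```text
time: 15.45
eef_pos: [0.4824, 0.2438, 0.1035]
eef_rot: [0.07, 0.704, -0.07, 0.704]
wrist_force: [2.5, 0.7, 0.1]
width: 0.112
```

>>> {"op": "play_rows", "data": {"rows": [[0.1,0,0,0,0,0,1],[0.1,0,0,0,0,0,1]]}}

```text
time: 15.7
eef_pos: [0.4824, 0.2438, 0.1014]
eef_rot: [0.07, 0.704, -0.07, 0.704]
wrist_force: [2.9, 1.8, -3.5]
width: 0.118
```

>>> {"op": "play_rows", "data": {"rows": [[0.1,0,0,0,0,0,1],[0.1,0,0,0,0,0,1]]}}

```text
time: 15.95
eef_pos: [0.4824, 0.2438, 0.0996]
eef_rot: [0.07, 0.704, -0.07, 0.704]
wrist_force: [1.8, -1.3, -2.9]
width: 0.112
```

```bash
python3 st.py
```

```text
15.95 stand xyz mm [7.000e-02 2.204e+01 9.965e+01] Ftool [ 2.9  -0.91  2.04] M [ 0.057 -0.482 -0.271]
```

>>> {"op": "play_rows", "data": {"rows": [[0.1,0,0.025,0,0,0,1],[0.05,0,0,0,0,0,1]]}}

```text
time: 16.2
eef_pos: [0.4825, 0.2438, 0.0983]
eef_rot: [0.07, 0.704, -0.07, 0.704]
wrist_force: [0.8, -0.9, -1.0]
width: 0.115
```

>>> {"op": "play_rows", "data": {"rows": [[0.05,0,0,0,0,0,1],[0,0,0,0,0,0,1]]}}

```text
time: 16.45
eef_pos: [0.4826, 0.2438, 0.098]
eef_rot: [0.07, 0.704, -0.07, 0.704]
wrist_force: [-0.2, -1.3, 1.2]
width: 0.114
```

```bash
python3 st.py
```

```text
16.45 stand xyz mm [ 0.24 22.11 98.  ] Ftool [-1.23 -1.29  0.04] M [-0.028  0.131 -0.133]
```

>>> {"op": "play_rows", "data": {"rows": [[0.05,0,0,0,0,0,1],[0,0,0,0,0,0,1]]}}

```text
time: 16.7
eef_pos: [0.4826, 0.2438, 0.0979]
eef_rot: [0.07, 0.704, -0.07, 0.704]
wrist_force: [-2.0, -1.9, 7.5]
width: 0.116
```

>>> {"op": "play_rows", "data": {"rows": [[0.05,0,0,0,0,0,1],[0,0,0,0,0,0,1]]}}

```text
time: 16.95
eef_pos: [0.4826, 0.2438, 0.0978]
eef_rot: [0.07, 0.703, -0.069, 0.704]
wrist_force: [-3.5, -1.6, 12.4]
width: 0.116
```

```bash
python3 st.py
```

```text
16.95 stand xyz mm [ 0.31 22.14 97.78] Ftool [-12.38  -2.26  -3.14] M [-0.025  0.646 -0.481]
```

It met a stiff stop at 0.0979, 13.7 mm below first touch, so the clip is home. I'll ease off, release and retreat straight up.

>>> {"op": "play_rows", "data": {"rows": [[-0.1,0,0,0,0,0,1],[0,0,0,0,0,0,0.86],[0,0,0,0,0,0,0.8],[0,0,0,0,0,0,0.72],[0,0,0,0,0,0,0.72]]}}

```text
time: 17.58
eef_pos: [0.4827, 0.2438, 0.0978]
eef_rot: [0.07, 0.704, -0.07, 0.704]
wrist_force: [-0.1, 0.0, 0.1]
width: 0.275
```

>>> {"op": "play_rows", "data": {"rows": [[0,0,0,0,0,0,0.72],[-0.5,0,0,0,0,0,0.72],[-1,0,0,0,0,0,0.72],[-2,0,0,0,0,0,0.72],[-3,0,0,0,0,0,0.72]]}}

```text
time: 18.2
eef_pos: [0.4825, 0.2437, 0.1637]
eef_rot: [0.07, 0.704, -0.07, 0.703]
wrist_force: [-0.2, 0.2, 0.7]
width: 0.282
```

>>> {"op": "play_rows", "data": {"rows": [[-5,0,0,0,0,0,0.72],[-4,0,0,0,0,0,0.72],[0,-5,0,0,0,0,0.72],[0,-5,0,0,0,0,0.72],[0,0,0,0,0,0,0.72]]}}

```text
time: 18.82
eef_pos: [0.4626, 0.1437, 0.2539]
eef_rot: [0.071, 0.703, -0.071, 0.704]
wrist_force: [-0.1, 0.5, 0.5]
width: 0.281
```

```bash
python3 st.py
python3 - <<'E'
from h import *
s=robot.capture('scene')
cv2.imwrite('pics/p9.png',np.hstack([cv2.resize(s[230:320,110:230],None,fx=4,fy=4,interpolation=2),cv2.resize(s[170:290,230:350],(360,360))[:360]]))
E
```

```text
18.825 stand xyz mm [  0.26 -80.03 253.9 ] Ftool [-0.47  0.47 -0.24] M [-0.021  0.012  0.044]
```

View pics/p9.png

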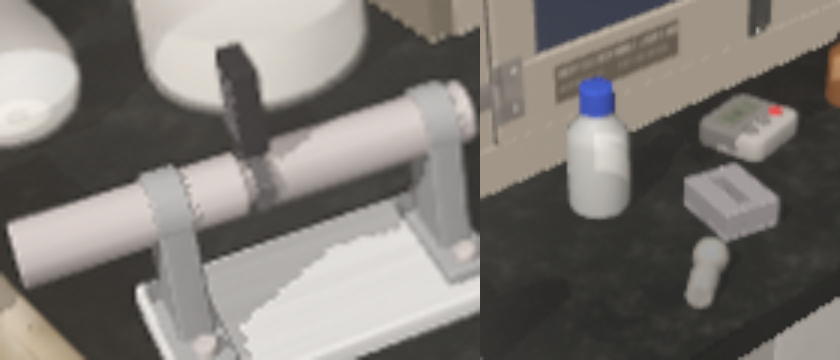

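The clip stands in the groove at about (258,175) with its handle upright. The arm is clear and the bystanders haven't moved. Handing in.

```bash
python3 -c "
from cell import robot
print(robot.finish_job())"
```

```text
the job is handed in; nothing more can be done
None
```

The clip is fitted in the axle's groove and released, and I handed the job in about 19 s into the 72 s limit. No verdict is reported, so success rests on my own checks.

- **Finding the groove:** I rode the clip along the axle at about 4 N. The force dropped to zero about 20.5 mm from the middle on the +y side. I centred it at about 22 mm, inside the ±31 mm limit.
- **Pressing home:** Force peaked near 9 N as the jaws spread, then fell away. The clip met a stiff stop 13.7 mm below first touch, against about 14 mm expected. I pressed to about 12.4 N at that stop before easing off, and side force reached about 3 N.
- **Final check:** After letting go, the wrist force read zero within its noise of about 1 N. The last picture shows the clip standing upright in the groove, the holder empty and the bottle, timer and stopper where they were. I did not picture the petri dish or dropper bottle again in full.
- **Not confirmed:** I did not measure the clip's final tilt or sideways offset; I judged them from the picture and the stop height. The two cameras disagreed by up to about 4 mm on the stand and holder positions, and by about 1° on direction. I corrected the sideways position by feel.

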